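# Set a timber blank in the corner jig behind its sprung arm

## Task

Draw the jig's sprung arm back by its red knob until it goes over centre and stays open by itself, then set the timber blank lying in front of the fence fully home in the jig's corner, its long side flush against the fence and its end against the end stop. Then send the arm back past centre so that it snaps shut on the blank and holds it there. Leave the tape measure, sanding block and screwdriver alone.

Things in the scene. Friction and masses are not known exactly. Their poses are not given: they have to be found in the camera images.
- jig: L-shaped blue metal corner jig, screwed to the bench. Origin: the inner corner at bench height; z up. Fence, 20 thick, 30 high, along its +y: working face is the plane x = 0, y from 0 to 250 mm, looking to -x. End stop, 30 high, along its -x: working face is the plane y = 0, x from 0 to -60 mm, looking to +y. A grey foot plate 8 thick (x -155 to -10, y -91 to -1) carries the arm.
- home (a point): Where the centre of the blank's underside lies when the blank is home in the corner: jig x = -22.5, y = +55 mm, on the bare bench top; axes as the jig's (blank's long y axis along the fence).
- clip_pivot (a point): Upright pivot axis of the curved arm: top of its pin, 30 mm above the bench, at jig x = -115, y = -15 mm; axes as the jig's. A tension spring lies across it, up to 43 mm above the bench.
- clip_knob (a point): Centre of the top, 65 mm above the bench, of the red upright knob on the arm: a post of 14 mm diameter, free from 33 to 65 mm, 85 mm from the pivot axis. The steel arm below it is 6 thick, 12 to 30 mm above the bench, and ends 100 mm from the pivot in a black roller of 16 mm diameter that presses on the blank.
- clip (a joint): Angle of the curved arm, rad: 0 shut, jig empty (start); grows anticlockwise from above, away from the fence, to 1.25 (stop). Pivot-to-knob direction is 0.74 rad from jig +x towards +y at 0 and grows with it. The spring presses it shut below 0.80, holds it open above (8 N at the knob if moved slowly); past 0.80 it runs on by itself, damped. About 0.26 on a seated blank; open, it is clear of the corner.
- blank: Loose offcut of pale timber, 45 (its x) by 110 (its y) by 35 mm high, about 0.08 kg. Origin: centre of its underside; z up. It starts flat on the bench in front of the fence's far half, askew by up to 20 degrees to the jig, outside the swing of the arm.
- tape_measure: Yellow tape measure, 62 x 85 x 37 mm, on the bench to the right: leave it alone. Origin: centre of its underside.
- sanding_block: Brown sanding block, 62 x 113 x 31 mm, on the bench to the left: leave it alone. Origin: centre of its underside.
- screwdriver: Screwdriver with an amber handle, 220 mm long, 28 mm thick, on the bench to the left: leave it alone. Origin: middle of its length, underside.
Mind the look-alikes: they are no part of the job. Leave any black, blue or purple look-alike of the blank alone.

How it is judged:
On the way, in this order (a step that is already met when the one before it is completed fails the run):
1. the arm is drawn back over centre (joint above 1.0) (value of joint clip above 1 rad), for 0.2 s.
2. with the arm still open (joint above 0.9) the blank lies in the corner, within 5 mm of the fence and of the end stop (x of blank in the frame of jig between -0.0275 and -0.0195 m and y of blank in the frame of jig between 0.052 and 0.06 m and angle between the y axis of blank and the y axis of jig, either way round below 0.07 rad and angle between blank's own z axis and vertical below 0.06 rad and value of joint clip above 0.9 rad), for 0.2 s.
At the end, for the whole second after the job is handed in: The blank lies flat in the corner, within 3 mm of the fence and 4 mm of the end stop and parallel to the fence within 0.05 rad, at rest, with the arm shut on it (joint between 0.15 and 0.4) (x of blank in the frame of jig between -0.0255 and -0.0195 m and y of blank in the frame of jig between 0.052 and 0.059 m and angle between the y axis of blank and the y axis of jig, either way round below 0.05 rad and angle between blank's own z axis and vertical below 0.06 rad and value of joint clip between 0.15 and 0.4 rad and linear speed of blank below 0.02 m/s); the robot touches nothing.
It fails at once if the tape measure is moved by more than 25 mm (distance of tape_measure from where it was at the start of the episode above 0.025 m).
It fails at once if the sanding block is moved by more than 25 mm (distance of sanding_block from where it was at the start of the episode above 0.025 m).
It fails at once if the screwdriver is moved by more than 25 mm (distance of screwdriver from where it was at the start of the episode above 0.025 m).
It also fails if it takes over 64 s, if anything falls off the work surface, if the arm or the gripper's body presses on something with over 40 N, if the wrist force passes 120 N, or if a joint passes its speed limit or range.

## Robot

A 6-joint arm with a two-finger parallel gripper is mounted at the origin on a cart in front of the work surface, level with it; the furniture and walls round the work are solid. World frame = base frame: x ahead of the robot, y to its left, z up, the work surface at z = 0. Lengths are in m, angles in rad, forces in N, time in s.
With the tool pointing down it reaches from about 0.3 to 0.775 m from the base axis. Payload 14.6 kg.
Tool frame: the origin (TCP) lies on the front face of the gripper's body, between the roots of the fingers; the fingertips stand 97 mm ahead of it and the grasp point (between the pads) lies 78 mm ahead of it; z points along the fingers, x is the direction in which the jaws open and shut, and the axes are right-handed (so a half turn about z gives the same grasp; the last joint's range is limited). The gripper opens to 94 mm and grips with 3 to 60 N. Pads are 16 mm wide; open, the fingers measure 119 mm over their backs; the gripper's body (75 mm by 177 mm) begins 78 mm behind the grasp point.
Start: joints at [1.125, 0.3, 1.521, -0, 1.321, -0.067], TCP at [0.203, 0.511, 0.303] pointing down, gripper open.
Joint ranges: [-3.03, 3.03], [-0.79, 2.21], [0.23, 2.52], [-1.04, 4.18], [0, 3.07], [-2.55, 2.55]. Speed limits (rad/s): [2.22, 2.22, 2.57, 3.14, 3.14, 3.14].

## Interface

Orientations are given as [roll, pitch, yaw] about the fixed x, y, z axes, in that order (R = Rz(yaw) Ry(pitch) Rx(roll)).
In Python, from station import sensors, camera, ctrl gives the robot as it stands.
- The arm moves only by the tool move_arm, never from a script. Its argument "rows" is text: rows parted by semicolons, each of 6 numbers parted by spaces: the shift along the tool's x, y, z in mm, then the turn, a rotation vector about the tool's x, y, z in rad. In form: x y z wx wy wz; .... A call has 1 to 20 rows; each row shifts and turns the pose as measured when the row begins, along the tool's axes as they then stand; what a row does not reach is not made up. A row lasts 1/8 s, in which the tool goes at most 62.5 mm and 10.7 degrees, less where a joint would pass 70% of its speed; a pose out of reach is approached as far as the arm can. A call with a gripper value outside its range is refused whole. "grip" is the opening, from -1 (shut) to 1 (fully open), set as the call begins (left out, the last holds). The fingers move at their own pace and stop on an object; "newtons" is the grip in N (left out, the last holds). Time passes only in rows, so rows that do not move let the fingers close. It gives the time, the measured TCP pose, the force and the opening at its end, in the units of the state.
- sensors.get_obs(): the state, without advancing time (a new reading comes with each control period).
- camera(name): name is "side" or "top"; returns a dict with "color" (480x640x3 uint8, blue, green, red), "z_map" (480x640 float32, m along the optical axis (not along the pixel's ray), 0 where there is no reading), "mtx" (3x3 intrinsics, pixels), "position" and "attitude" of the camera in the world. Camera axes: x right, y down, z forward; pixel columns grow to the right and rows downward; lengths in m; the calibration is good to about 2 mm. A picture is of the moment at which its call begins.
- ctrl.hand_in(): hands the job in, once; it reports no verdict.
The state is a dict: "time_s": time; "qpos": joint angles; "joint_vel": joint speeds; "tau": joint torques, N m; "ee_pos": TCP position; "eef_rot": TCP orientation; "force": force on the tool from outside, world axes, zero at the start; "moment": the same for the moment, N m; "grip_width": finger opening in m.
Only numpy, scipy, OpenCV 4.12 (cv2) and the standard library are available. Lean on these libraries where they do the work, as an engineer would, in place of code of your own. Each camera call takes 0.05 s, during which the arm holds its last target.

## Working session

There is one attempt and no reset: what is moved stays moved. The work goes in short steps, Python scripts to look and compute and a tool call to move; the robot and the scene stay as the last step left them, time stands still between calls to the robot, and variables do not carry over. Pictures are saved under pics/ and viewed, and the job is handed in when it is done.

Besides the shell and the picture viewer there is one more tool, called after "Emit:" in YAML: its name, and indented under it one key for each argument. move_arm: Moves the arm, as the interface text tells. Its arguments: {"type":"object","properties":{"rows":{"type":"string"},"grip":{"type":"number"},"newtons":{"type":"number"}},"required":["rows"]}

```bash
ls; mkdir -p pics; python3 - <<'E'
from station import sensors,camera,ctrl
import cv2,numpy as np
o=sensors.get_obs();print(o)
for n in("top","side"):
    c=camera(n);cv2.imwrite(f"pics/{n}0.png",c["color"]);np.savez(f"{n}0.npz",**c)
    print(n,c["mtx"],c["position"],c["attitude"])
E
```

```text
pics
{'time_s': 0.0, 'qpos': array([ 1.12542236e+00,  3.00460842e-01,  1.52159816e+00,  1.34579953e-05,
        1.32066911e+00, -6.65856102e-02]), 'joint_vel': array([ 5.04669030e-04,  8.20409350e-04,  2.32547302e-04,  1.55075559e-03,
       -7.19347174e-06,  5.62082956e-05]), 'tau': array([ 5.63646372e-04, -5.31828904e+01, -3.52712417e+01,  7.08940532e-02,
        2.45553948e-02, -1.16721890e-04]), 'ee_pos': array([0.20331506, 0.51087795, 0.30208466]), 'eef_rot': array([-3.14150410e+00,  1.13207489e-03,  1.19200469e+00]), 'force': array([-0.06128023,  0.40116313, -0.17438572]), 'moment': array([-0.017048  , -0.00189814, -0.00872365]), 'grip_width': 0.09389436772156583}
top [[509.15657541   0.         322.33345944]
 [  0.         509.15657541 245.19602808]
 [  0.           0.           1.        ]] [0.41166524 0.00517804 1.4608042 ] [-3.00088821  0.02553689 -1.59531989]
side [[608.29189646   0.         316.30584345]
 [  0.         608.29189646 241.92520301]
 [  0.           0.           1.        ]] [0.08277122 1.58788437 1.05599961] [-2.11642379 -0.01497294 -2.81063144]
```

View pics/top0.png

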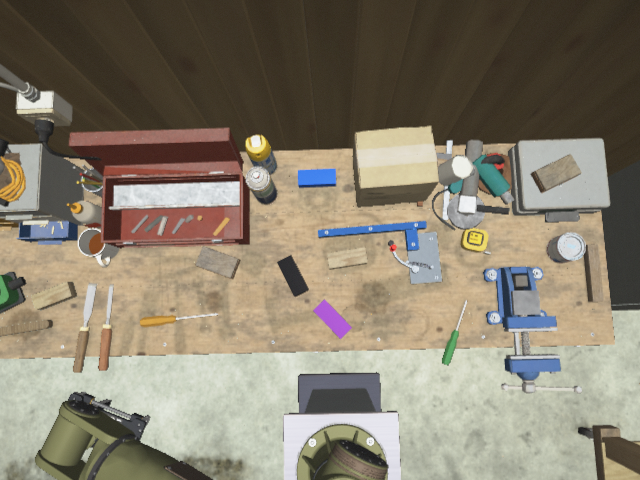

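View pics/side0.png

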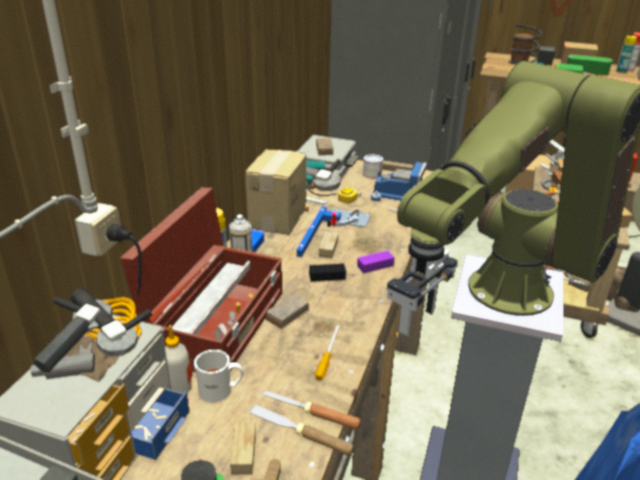

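The top view shows the fence running from about (319,233) to (426,226), with the end stop near (412,240). The red knob is at (393,247), the pivot near (415,267) and the pale blank at (347,258). Next I'll measure these.

```bash
cat > h.py <<'E'
import numpy as np,cv2
from scipy.spatial.transform import Rotation as R
def load(n): return dict(np.load(n))
def ray(c,u,v,z):
    uv=np.atleast_2d(np.c_[u,v]).astype(float)
    d=np.c_[(uv[:,0]-c["mtx"][0,2])/c["mtx"][0,0],(uv[:,1]-c["mtx"][1,2])/c["mtx"][1,1],np.ones(len(uv))]
    w=d@R.from_euler("xyz",c["attitude"]).as_matrix().T
    p=c["position"]; t=(z-p[2])/w[:,2]; return p+w*t[:,None]
def dep(c,u,v):
    z=c["z_map"][v,u]; d=np.c_[(u-c["mtx"][0,2])/c["mtx"][0,0],(v-c["mtx"][1,2])/c["mtx"][1,1],np.ones(np.size(u))]*np.reshape(z,(-1,1))
    return d@R.from_euler("xyz",c["attitude"]).as_matrix().T+c["position"]
E
python3 - <<'E'
from h import *
c=load("top0.npz"); im=c["color"]
cv2.imwrite("pics/topz.png",cv2.resize(im[205:305,300:460],None,fx=5,fy=5,interpolation=cv2.INTER_NEAREST))
hsv=cv2.cvtColor(im,cv2.COLOR_BGR2HSV)
# heights
vv,uu=np.mgrid[205:305,300:460]; P=dep(c,uu.ravel(),vv.ravel()); H=P[:,2].reshape(100,160)
cv2.imwrite("pics/toph.png",cv2.resize(np.clip(H*1000*3,0,255).astype(np.uint8),None,fx=5,fy=5,interpolation=cv2.INTER_NEAREST))
print("bench z",np.median(H))
m=((hsv[...,0]<8)|(hsv[...,0]>172))&(hsv[...,1]>150)&(hsv[...,2]>100)
m[:, :300]=0;m[:,460:]=0;m[:205]=0;m[305:]=0
v,u=np.nonzero(m);print("knob px",u.mean(),v.mean(),len(u),ray(c,u.mean(),v.mean(),.065),dep(c,u,v)[:,2])
b=(hsv[...,0]>100)&(hsv[...,0]<125)&(hsv[...,1]>130);b[:, :310]=0;b[:,435:]=0;b[:215]=0;b[260:]=0
n,l,s,_=cv2.connectedComponentsWithStats(b.astype(np.uint8));print(s)
E
```

```text
bench z 0.0005408439243983487
knob px 392.43333333333334 247.4 30 [[ 0.59866702 -0.15721535  0.065     ]] [0.06159511 0.06262306 0.05740095 0.06246198 0.01340032 0.02969328
 0.0609771  0.06391153 0.06464884 0.05890232 0.02697357 0.05543892
 0.06733236 0.0641541  0.06707798 0.05610466 0.03447025 0.05504596
 0.06301879 0.06032819 0.06586855 0.06656939 0.03034381 0.04257191
 0.05838825 0.06019576 0.03367763 0.03498299 0.04607084 0.04413234]
[[     0      0    640    480 306297]
 [   318    221    108     29    903]]
```

View pics/topz.png

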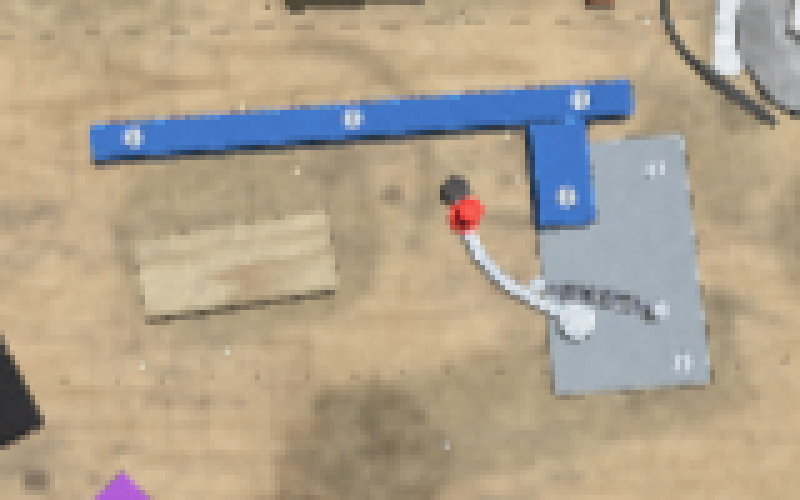

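View pics/toph.png

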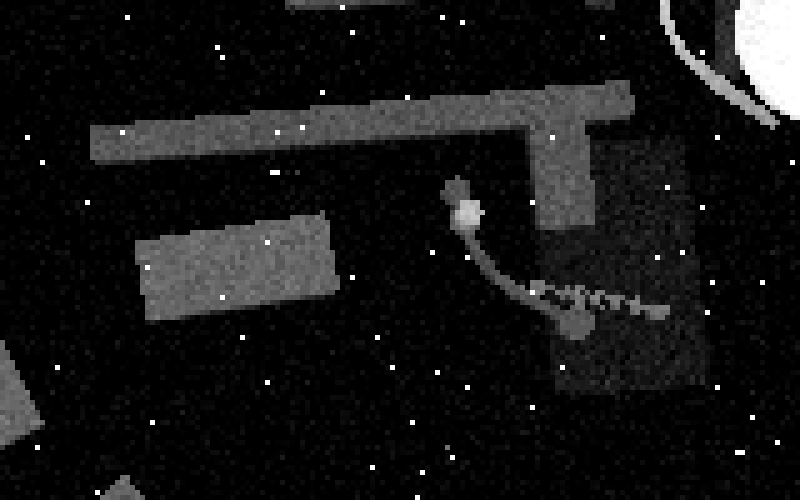

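```bash
cat > meas.py <<'E'
from h import *
def jig_blank(c,doj=True):
    im=c["color"];hsv=cv2.cvtColor(im,cv2.COLOR_BGR2HSV)
    vv,uu=np.mgrid[0:480,0:640]; P=dep(c,uu.ravel(),vv.ravel()).reshape(480,640,3)
    P[...,2]=cv2.medianBlur(P[...,2].astype(np.float32),3)
    b=(hsv[...,0]>100)&(hsv[...,0]<125)&(hsv[...,1]>130)&(P[...,2]>.022)
    roi=np.zeros((480,640),bool);roi[215:262,312:430]=1
    b&=roi
    out=[]
    v,u=np.nonzero(b)
    Q=ray(c,u,v,.03)[:,:2]
    # fence: front/back edges per column
    f=[];k=[]
    for col in range(322,398):
        r=np.nonzero(b[:,col])[0]
        if len(r)>3: f.append((col,r.max()+.5));k.append((col,r.min()-.5))
    F=ray(c,*np.array(f).T,.03)[:,:2];K=ray(c,*np.array(k).T,.03)[:,:2]
    lf=np.polyfit(F[:,1],F[:,0],1);lk=np.polyfit(K[:,1],K[:,0],1)
    return b,P,Q,F,lf,lk
if __name__=="__main__":
    c=load("top0.npz");b,P,Q,F,lf,lk=jig_blank(c)
    print("front x=a*y+b",lf,"back",lk,"thick",np.polyval(lk,0)-np.polyval(lf,0))
    yaw=-np.arctan((lf[0]+lk[0])/2);print("jig yaw",yaw)
    # jig +y dir = (-sin,cos)
    ex=np.array([np.cos(yaw),np.sin(yaw)]);ey=np.array([-np.sin(yaw),np.cos(yaw)])
    mid=(np.polyval(lf,0)+np.polyval(lk,0))/2
    x0=np.array([mid,0])-10*1e-3*ex  # on fence front
    a=(Q-x0)@ex;s=(Q-x0)@ey
    st=(a<-.015)&(a>-.055)
    print("fence y range",s[(a>0)].min(),s[a>0].max(),"stop s range",np.percentile(s[st],[1,99]),"stop a min",a[st].min(), a.min())
    # blank
    hsv=cv2.cvtColor(c["color"],cv2.COLOR_BGR2HSV)
    m=(P[...,2]>.022)&(P[...,2]<.05);m[:, :322]=0;m[:,372:]=0;m[:243]=0;m[275:]=0
    n,l,sx,_=cv2.connectedComponentsWithStats(m.astype(np.uint8));i=1+sx[1:,4].argmax()
    v,u=np.nonzero(l==i);B=ray(c,u,v,.035)[:,:2]
    r=cv2.minAreaRect((B*1000).astype(np.float32));print("blank",r,B.mean(0),"z",np.median(P[v,u,2]))
    cov=np.linalg.eigh(np.cov(B.T));print(cov, np.sqrt(cov[0]*12))
    d=cov[1][:,1]; print("long axis ang from +y",np.arctan2(-d[0]*np.sign(d[1]),abs(d[1])))
E
python3 meas.py
```

```text
front x=a*y+b [-0.0580183   0.64258727] back [-0.05500839  0.66242273] thick 0.019835463377163798
jig yaw 0.05645329482330245
fence y range -0.2575007041554216 0.04825579405287375 stop s range [-0.23084334 -0.19976804] stop a min -0.054995009887688504 -0.05830247595904015
blank ((576.7081298828125, -31.536235809326172), (46.17446517944336, 109.6585464477539), 7.650239944458008) [ 0.57652533 -0.03145331] z 0.03405865654349327
EighResult(eigenvalues=array([0.00017633, 0.00099847]), eigenvectors=array([[-0.99223544, -0.12437376],
       [-0.12437376,  0.99223544]])) [0.04600015 0.10946047]
long axis ang from +y 0.1246966674365746
```

```bash
cat > plan.py <<'E'
from h import *
YAW=.0565;O=np.array([.6537,-.1993])
EX=np.array([np.cos(YAW),np.sin(YAW)]);EY=np.array([-np.sin(YAW),np.cos(YAW)])
j2w=lambda x,y:O+EX*x+EY*y
w2j=lambda p:np.array([(np.asarray(p)[:2]-O)@EX,(np.asarray(p)[:2]-O)@EY])
def knob(th,r=.085,back=0):
    a=.74+th; return j2w(-.115+r*np.cos(a)+back*np.sin(a),-.015+r*np.sin(a)-back*np.cos(a))
def rel(p,rot,tp,tyaw):
    "shift in tool frame mm, rotation vector, from pose to pose (tool down)"
    A=R.from_euler("xyz",rot);B=R.from_euler("xyz",[np.pi,0,tyaw])
    return A.inv().apply(np.asarray(tp)-p)*1000,(A.inv()*B).as_rotvec()
def go(tp,tyaw,o=None):
    from station import sensors
    o=o or sensors.get_obs()
    s,w=rel(o["ee_pos"],o["eef_rot"],tp,tyaw)
    n=max(np.linalg.norm(s)/50,np.linalg.norm(w)/.17)
    print("to",np.round(tp,4),round(tyaw,3),"shift",s.round(1),"turn",w.round(3),"rows>=",np.ceil(n))
E
python3 - <<'E'
from plan import *
c=load("top0.npz")
print("pivot meas",ray(c,415.0,269.4-.3,.03),"pred",j2w(-.115,-.015))
hsv=cv2.cvtColor(c["color"],cv2.COLOR_BGR2HSV)
v,u=np.mgrid[243:253,386:400];v=v.ravel();u=u.ravel();P=dep(c,u,v);k=P[:,2]>.052
print(ray(c,u[k],v[k],.065).mean(0),knob(0))
print("blank jig",w2j([.5766,-.0315]))
p=knob(0,.085,.024);print(w2j(p))
go([*p,.3],.74+YAW)
E
```

```text
pivot meas [[ 0.54015    -0.22171955  0.03      ]] pred [ 0.53973055 -0.22077011]
[ 0.59958634 -0.15989155  0.065     ] [ 0.59916368 -0.16000248]
blank jig [-0.06750131  0.17188607]
[-0.03604726  0.02459123]
to [ 0.6163 -0.1768  0.3   ] 0.796 shift [-486.2  638.     2.6] turn [0.    0.001 0.395] rows>= 17.0
```

Emit:
move_arm:
  rows: "-28.6 37.5 0 0 0 0;-28.6 37.5 0 0 0 0;-28.6 37.5 0 0 0 0;-28.6 37.5 0 0 0 0;-28.6 37.5 0 0 0 0;-28.6 37.5 0 0 0 0;-28.6 37.5 0 0 0 0;-28.6 37.5 0 0 0 0;-28.6 37.5 0 0 0 0;-28.6 37.5 0 0 0 0;-28.6 37.5 0 0 0 0;-28.6 37.5 0 0 0 0;-28.6 37.5 0 0 0 0;-28.6 37.5 0 0 0 0;-28.6 37.5 0 0 0 0;-28.6 37.5 0 0 0 0;-28.6 37.5 0 0 0 0;0 0 0 0 0 0.13;0 0 0 0 0 0.13;0 0 0 0 0 0.13"
  grip: -1
  newtons: 20

```text
time_s: 2.6
ee_pos: [0.6267, -0.2011, 0.2954]
eef_rot: [-3.135, 0.008, 0.792]
force: [0.2, 0.7, 0.3]
grip_width: 0.0004
```

```bash
python3 - <<'E'
from plan import *
go([*knob(0,.085,.024),.137],.74+YAW)
E
```

```text
to [ 0.6163 -0.1768  0.137 ] 0.796 shift [ 11.3 -23.4 158.5] turn [-0.007  0.008 -0.005] rows>= 4.0
```

Emit:
move_arm:
  rows: "5.6 -11.7 0 -0.007 0.008 -0.005;5.6 -11.7 0 0 0 0;0 0 0 0 0 0;0 0 30 0 0 0;0 0 30 0 0 0"

```text
time_s: 3.22
ee_pos: [0.6176, -0.1741, 0.2363]
eef_rot: [3.137, -0.002, 0.807]
force: [0.3, 0.3, -0.2]
grip_width: 0.0004
```

```bash
python3 - <<'E'
from plan import *
go([*knob(0,.085,.024),.137],.74+YAW)
E
```

```text
to [ 0.6163 -0.1768  0.137 ] 0.796 shift [-3.1  0.5 99.2] turn [ 0.005 -0.002  0.01 ] rows>= 2.0
```

Emit:
move_arm:
  rows: "-3 0.5 25 0.005 -0.002 0.01;0 0 25 0 0 0;0 0 25 0 0 0;0 0 20 0 0 0;0 0 0 0 0 0"

```text
time_s: 3.85
ee_pos: [0.6154, -0.176, 0.1368]
eef_rot: [-3.139, 0.001, 0.803]
force: [-0.4, 0.5, 0.8]
grip_width: 0.0
```

```bash
python3 - <<'E'
from plan import *
go([*knob(0,.085,.024),.138],.74+YAW)
for th in (0,.15,.3):go([*knob(th,.085,.015),.138],.74+YAW+th)
# arc step in tool frame for dth rigid rotation about pivot
for d in (.05,.08,.1):
    a=[*knob(.3,.085,.015),.138];b=[*knob(.3+d,.085,.015),.138]
    s,w=rel(np.array(a),[np.pi,0,.74+YAW+.3],b,.74+YAW+.3+d);print(d,s,w)
E
```

```text
to [ 0.6163 -0.1768  0.138 ] 0.796 shift [ 0.1  1.2 -1.2] turn [-0.002  0.001  0.007] rows>= 1.0
to [ 0.6099 -0.1705  0.138 ] 0.796 shift [ 0.1 -7.8 -1.2] turn [-0.002  0.001  0.007] rows>= 1.0
to [ 0.6016 -0.1606  0.138 ] 0.947 shift [  1.5 -20.6  -1.1] turn [-0.002  0.001 -0.143] rows>= 1.0
to [ 0.5919 -0.152   0.138 ] 1.097 shift [  0.9 -33.5  -1.1] turn [-0.002  0.    -0.293] rows>= 2.0
0.05 [ 6.43459673e-01 -4.26697548e+00 -5.22553787e-16] [ 0.000000e+00  6.123234e-18 -5.000000e-02]
0.08 [ 9.26865445e-01 -6.84072339e+00 -8.37747001e-16] [ 0.00000000e+00  9.79717439e-18 -8.00000000e-02]
0.1 [ 1.07285530e+00 -8.56077794e+00 -1.04839293e-15] [ 0.0000000e+00  1.2246468e-17 -1.0000000e-01]
```

Emit:
move_arm:
  rows: "0 -4 -1 0 0 0.005;0 -4 0 0 0 0;0.9 -6.8 0 0 0 -0.08;0.9 -6.8 0 0 0 -0.08;0.9 -6.8 0 0 0 -0.08"

```text
time_s: 4.47
ee_pos: [0.5982, -0.157, 0.1433]
eef_rot: [3.127, -0.001, 1.044]
force: [5.8, -3.5, -4.2]
grip_width: 0.0001
```

```bash
cat > now.py <<'E'
from plan import *
from station import sensors
o=sensors.get_obs();p=w2j(o["ee_pos"]);d=p-[-.115,-.015]
print("t",o["time_s"],"jig",(p*1000).round(1),"z",o["ee_pos"][2].round(4),"r",np.hypot(*d).round(4),"ang th",(np.arctan2(d[1],d[0])-.74).round(3),"yaw-rel",(o["eef_rot"][2]-.74-YAW).round(3),"F",o["force"].round(1),"q6",o["qpos"][5].round(2))
E
python3 now.py
```

```text
t 4.475 jig [-53.   45.4] z 0.1433 r 0.0865 ang th 0.032 yaw-rel 0.248 F [ 5.8 -3.5 -4.2] q6 -1.36
```

Emit:
move_arm:
  rows: "0.9 -7 3 0.01 0 -0.07;0.9 -7 2 0 0 -0.07;0.9 -7 1 0 0 -0.08;0.9 -7 0 0 0 -0.08;0.9 -7 0 0 0 -0.08;0.9 -7 0 0 0 -0.08"

```text
time_s: 5.22
ee_pos: [0.5643, -0.1384, 0.1465]
eef_rot: [3.114, 0.007, 1.52]
force: [2.2, 0.3, -0.9]
grip_width: 0.0004
```

```bash
python3 now.py
```

```text
t 5.225 jig [-85.8  65.8] z 0.1465 r 0.0859 ang th 0.485 yaw-rel 0.723 F [ 2.2  0.3 -0.9] q6 -1.82
```

```bash
python3 - <<'E'
from plan import *
for t in(.5,.6,.7,.85):go([*knob(t),.138],.74+YAW+max(t+.1,.72))
E
```

```text
to [ 0.5628 -0.1389  0.138 ] 1.516 shift [-0.6 -1.7  8.5] turn [0.028 0.007 0.003] rows>= 1.0
to [ 0.5545 -0.1371  0.138 ] 1.516 shift [  0.9 -10.1   8.2] turn [0.028 0.007 0.003] rows>= 1.0
to [ 0.546 -0.136  0.138] 1.596 shift [  1.5 -18.6   8. ] turn [ 0.027  0.008 -0.077] rows>= 1.0
to [ 0.5333 -0.136   0.138 ] 1.746 shift [  0.9 -31.3   7.6] turn [ 0.027  0.01  -0.226] rows>= 2.0
```

Emit:
move_arm:
  rows: "0 -3 6 0.028 0.007 0;0.5 -7 3 0 0 0;0.5 -8 1 0 0 -0.07;0.5 -8 1 0 0 -0.08;0.5 -8 1 0 0 -0.08;0.5 -6 0 0 0 -0.05"

```text
time_s: 5.98
ee_pos: [0.5227, -0.1368, 0.1354]
eef_rot: [-3.141, 0.0, 1.801]
force: [0.1, -0.3, 0.1]
grip_width: 0.0005
```

```bash
python3 now.py; python3 - <<'E'
from plan import *
from station import camera
c=camera("top");np.savez("top1.npz",**c);cv2.imwrite("pics/top1.png",cv2.resize(c["color"][195:305,300:460],None,fx=5,fy=5,interpolation=cv2.INTER_NEAREST))
E
```

```text
t 5.975 jig [-127.3   69.8] z 0.1354 r 0.0857 ang th 0.975 yaw-rel 1.004 F [ 0.1 -0.3  0.1] q6 -2.12
```

View pics/top1.png

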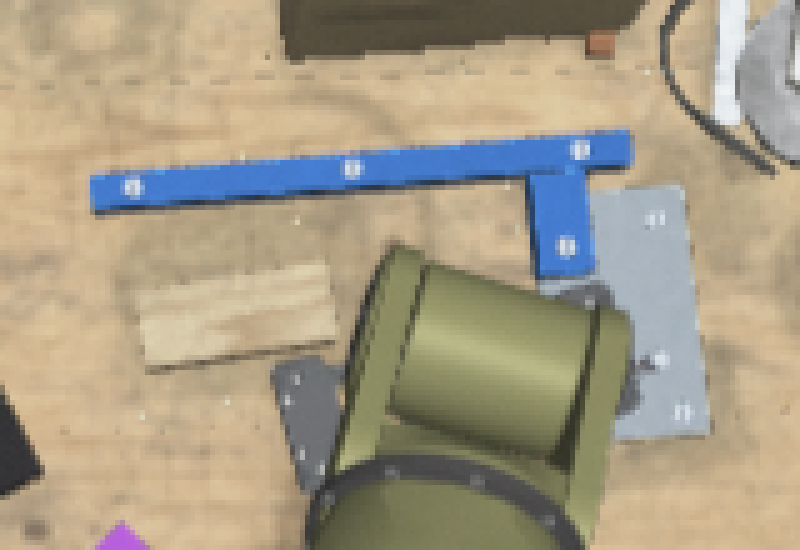

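The gripper hides the arm in this view. The force has dropped to zero with the peg at 0.975, so the knob should be past 1.1. I'll lift and look from clear of it.

Emit:
move_arm:
  rows: "0 3 -20 0 0 0;0 0 -40 0 0 0;0 0 -45 0 0 0.17;0 0 -30 0 0 0.17;0 0 0 0 0 0.17;0 0 0 0 0 0.17;0 0 0 0 0 0.17;0 0 0 0 0 0.17;0 0 0 0 0 0.17;0 0 0 0 0 0.17;0 0 0 0 0 0.17"
  grip: 1

```text
time_s: 7.4
ee_pos: [0.5233, -0.1361, 0.2735]
eef_rot: [-3.14, 0.007, 0.198]
force: [0.6, -0.1, -0.3]
grip_width: 0.0938
```

```bash
python3 - <<'E'
from plan import *
go([.5766,-.0315,.27],.125)
E
```

```text
to [ 0.5766 -0.0315  0.27  ] 0.125 shift [ 72.9 -92.    3.2] turn [-0.002  0.007  0.073] rows>= 3.0
```

Emit:
move_arm:
  rows: "0 0 0 0 0.007 0.073;30 -33 0 0 0 0;25 -32 0 0 0 0;12 -22 0 0 0 0;0 0 0 0 0 0"

```text
time_s: 8.02
ee_pos: [0.5805, -0.0397, 0.2728]
eef_rot: [-3.14, 0.002, 0.107]
force: [0.6, -0.4, -0.2]
grip_width: 0.0938
```

```bash
python3 - <<'E'
from plan import *
from station import camera
go([.5766,-.0315,.108],.125)
for n in("top","side"):
    c=camera(n);np.savez(n+"2.npz",**c)
    cv2.imwrite(f"pics/{n}2.png",c["color"])
c=load("top2.npz")
v,u=np.mgrid[225:300,380:440];v=v.ravel();u=u.ravel();P=dep(c,u,v);hsv=cv2.cvtColor(c["color"],cv2.COLOR_BGR2HSV)[v,u]
k=((hsv[:,0]<8)|(hsv[:,0]>172))&(hsv[:,1]>150)&(hsv[:,2]>100)&(P[:,2]>.05)&(P[:,2]<.075)
if k.any():
    q=ray(c,u[k],v[k],.065).mean(0);d=w2j(q)-[-.115,-.015];print("knob",q,k.sum(),np.hypot(*d),"theta",np.arctan2(d[1],d[0])-.74)
cv2.imwrite("pics/side2z.png",cv2.resize(load("side2.npz")["color"][180:300,260:460],None,fx=4,fy=4))
E
```

```text
to [ 0.5766 -0.0315  0.108 ] 0.125 shift [ -2.6  -8.3 164.8] turn [-0.002  0.002 -0.018] rows>= 4.0
knob [ 0.50124452 -0.14427292  0.065     ] 20 0.08563290739792599 theta 1.2404240075821704
```

View pics/top2.png

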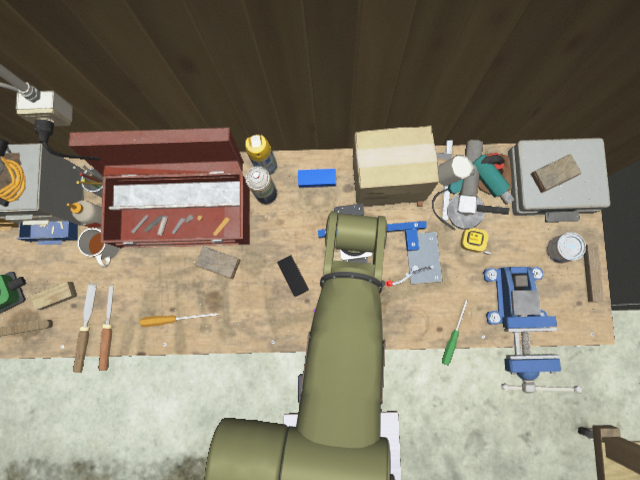

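View pics/side2z.png

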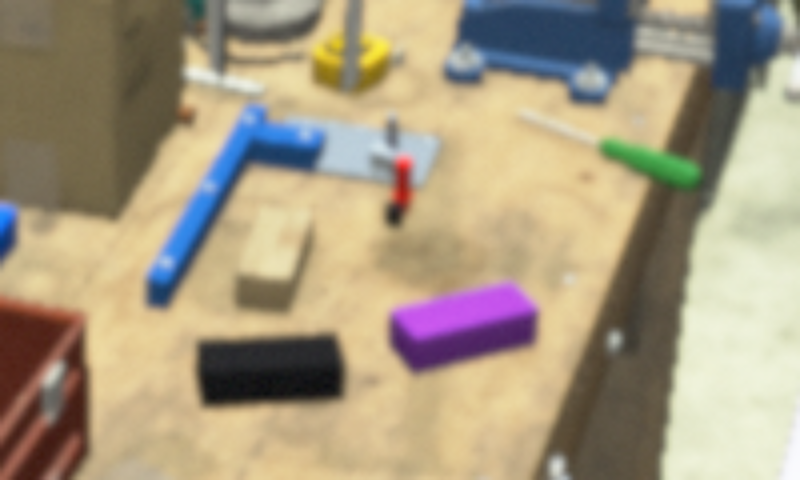

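The clip is open at about 1.24: the knob is at (390,283) in the top view, with the measured radius 85.6 mm against 85. The blank hasn't moved. Next I'll descend onto it.

Emit:
move_arm:
  rows: "-2.6 -8.3 0 0 0.002 -0.018;0 0 0 0 0 0;0 0 35 0 0 0;0 0 35 0 0 0;0 0 25 0 0 0;0 0 0 0 0 0"

```text
time_s: 8.88
ee_pos: [0.5754, -0.0358, 0.1769]
eef_rot: [-3.141, -0.002, 0.121]
force: [-0.9, 0.9, 0.0]
grip_width: 0.0941
```

```bash
python3 - <<'E'
from plan import *
go([.5766,-.0315,.106],.125)
c=load("top0.npz")
v,u=np.mgrid[140:230,360:432];P=dep(c,u.ravel(),v.ravel())
k=P[:,2]>.06;print("box x min",np.percentile(P[k,0],[.5,2,5]),P[k,2].max())
E
```

```text
to [ 0.5766 -0.0315  0.106 ] 0.125 shift [ 1.5 -4.  70.9] turn [-0.001 -0.002 -0.004] rows>= 2.0
box x min [0.70151109 0.72727175 0.72875318] 1.4608041983301319
```

Emit:
move_arm:
  rows: "1.5 -4 20 0 0 -0.004;0 0 20 0 0 0;0 0 20 0 0 0;0 0 10 0 0 0;0 0 0 0 0 0"

```text
time_s: 9.5
ee_pos: [0.5792, -0.0329, 0.112]
eef_rot: [3.14, -0.01, 0.123]
force: [-0.4, -0.6, 0.2]
grip_width: 0.0942
```

```bash
python3 - <<'E'
from plan import *
go([.5766,-.0315,.106],.125)
E
```

```text
to [ 0.5766 -0.0315  0.106 ] 0.125 shift [-2.4 -1.7  6. ] turn [ 0.001 -0.01  -0.002] rows>= 1.0
```

Emit:
move_arm:
  rows: "-2.4 -1.7 5 0 -0.01 -0.002;0 0 0 0 0 0"

```text
time_s: 9.75
ee_pos: [0.577, -0.0315, 0.1084]
eef_rot: [3.14, -0.002, 0.125]
force: [-0.4, -0.7, 0.1]
grip_width: 0.0941
```

Emit:
move_arm:
  rows: "0 0 0 0 0 0;0 0 0 0 0 0;0 0 0 0 0 0;0 0 0 0 0 0;0 0 0 0 0 0;0 0 0 0 0 0"
  grip: -1
  newtons: 15

```text
time_s: 10.5
ee_pos: [0.5774, -0.0316, 0.1092]
eef_rot: [3.14, -0.003, 0.125]
force: [-0.2, -0.2, -0.2]
grip_width: 0.0444
```

```bash
python3 - <<'E'
from plan import *
go([*j2w(-.050,.066),.122],YAW)
E
```

```text
to [ 0.6001 -0.1362  0.122 ] 0.057 shift [  9.5 106.7 -12.5] turn [ 0.002 -0.003  0.068] rows>= 3.0
```

Emit:
move_arm:
  rows: "0 0 -14 0 0 0;0 0 0 0 0 0.03;2 20 0 0 0 0.035;3 25 0 0 0 0;2 25 0 0 0 0;2 25 0 0 0 0;1 11 0 0 0 0;0 0 0 0 0 0"

```text
time_s: 11.5
ee_pos: [0.5943, -0.1451, 0.1241]
eef_rot: [3.139, -0.003, 0.047]
force: [-0.2, 0.2, -0.7]
grip_width: 0.045
```

```bash
python3 - <<'E'
from plan import *
go([*j2w(-.050,.066),.109],YAW)
E
python3 now.py
```

```text
to [ 0.6001 -0.1362  0.109 ] 0.057 shift [ 6.2 -8.6 15.1] turn [ 0.002 -0.003 -0.009] rows>= 1.0
t 11.5 jig [-56.3  57.5] z 0.1241 r 0.0933 ang th 0.15 yaw-rel -0.749 F [-0.2  0.2 -0.7] q6 -0.35
```

Emit:
move_arm:
  rows: "6 -8.6 0 0.002 -0.003 -0.009;0 0 7 0 0 0;0 0 7 0 0 0;0 0 0 0 0 0"

```text
time_s: 12.0
ee_pos: [0.6003, -0.1334, 0.109]
eef_rot: [-3.141, 0.001, 0.059]
force: [0.4, -0.1, -0.4]
grip_width: 0.0449
```

```bash
python3 now.py
```

```text
t 12.0 jig [-49.6  68.8] z 0.109 r 0.1063 ang th 0.168 yaw-rel -0.737 F [ 0.4 -0.1 -0.4] q6 -0.34
```

Emit:
move_arm:
  rows: "0 0 0.5 0 0 0;0 0 0 0 0 0;0 0 0 0 0 0;0 0 -25 0 0 0;0 0 -35 0 0 0;0 0 -40 0 0 0;0 0 0 0 0 0"
  grip: 0.17

```text
time_s: 12.88
ee_pos: [0.6001, -0.1334, 0.2111]
eef_rot: [-3.141, 0.001, 0.059]
force: [0.9, 0.4, -0.0]
grip_width: 0.0551
```

```bash
python3 now.py; python3 - <<'E'
from plan import *
# pusher: tool x along jig y => yaw=YAW+pi/2 ; start behind blank at x=-50-22.5-8-15
go([*j2w(-.100,.066),.22],YAW+np.pi/2)
go([*j2w(-.100,.066),.22],YAW-np.pi/2)
E
```

```text
t 12.875 jig [-49.8  68.8] z 0.2111 r 0.1062 ang th 0.169 yaw-rel -0.738 F [ 0.9  0.4 -0. ] q6 -0.34
to [ 0.5501 -0.1391  0.22  ] 1.627 shift [-50.3   2.7  -8.9] turn [-1.000e-03  1.000e-03 -1.569e+00] rows>= 10.0
to [ 0.5501 -0.1391  0.22  ] -1.514 shift [-50.3   2.7  -8.9] turn [1.000e-03 1.000e-03 1.573e+00] rows>= 10.0
```

Emit:
move_arm:
  rows: "-20 0 0 0 0 0;-18 0 0 0 0 0;0 0 0 0 0 -0.17;0 0 0 0 0 -0.17;0 0 0 0 0 -0.17;0 0 0 0 0 -0.17;0 0 0 0 0 -0.17;0 0 0 0 0 -0.17;0 0 0 0 0 -0.17;0 0 0 0 0 -0.17;0 0 0 0 0 -0.17;0 0 0 0 0 0"
  grip: -1

```text
time_s: 14.38
ee_pos: [0.5572, -0.1351, 0.1988]
eef_rot: [-3.126, -0.006, 1.636]
force: [0.1, -0.5, 0.7]
grip_width: 0.0002
```

```bash
python3 now.py; python3 - <<'E'
from plan import *
from station import camera
go([*j2w(-.088,.067),.108],YAW+np.pi/2)
for n in("side",):
    c=camera(n);np.savez(n+"3.npz",**c);cv2.imwrite(f"pics/{n}3.png",cv2.resize(c["color"][180:300,260:460],None,fx=4,fy=4))
E
```

```text
t 14.375 jig [-92.7  69.5] z 0.1988 r 0.0874 ang th 0.573 yaw-rel 0.84 F [ 0.1 -0.5  0.7] q6 -1.94
to [ 0.5621 -0.1374  0.108 ] 1.627 shift [-3.1  6.1 90.7] turn [-0.016 -0.006  0.009] rows>= 2.0
```

View pics/side3.png

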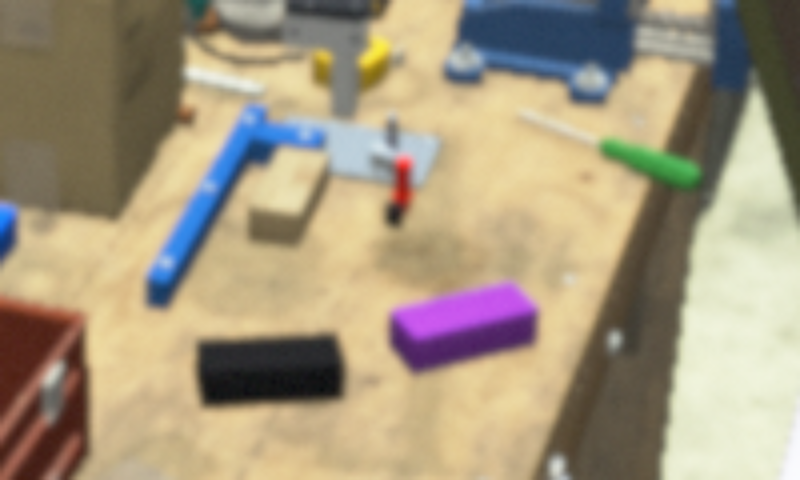

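The side view shows the blank lying parallel to the fence, with a gap to both the fence and the stop, and the arm still open. I'll descend behind it and push.

Emit:
move_arm:
  rows: "-3 6 15 -0.016 -0.006 0.009;0 0 25 0 0 0;0 0 25 0 0 0;0 0 20 0 0 0;0 0 0 0 0 0"

```text
time_s: 15.05
ee_pos: [0.5629, -0.1376, 0.1098]
eef_rot: [-3.141, -0.0, 1.603]
force: [0.1, -0.0, 0.9]
grip_width: 0.0005
```

```bash
python3 now.py; python3 - <<'E'
from plan import *
go([*j2w(-.060,.067),.108],YAW+np.pi/2)
E
```

```text
t 15.05 jig [-87.2  66.7] z 0.1098 r 0.0863 ang th 0.503 yaw-rel 0.806 F [ 0.1 -0.   0.9] q6 -1.91
to [ 0.59   -0.1358  0.108 ] 1.627 shift [ 1.  27.2  1.8] turn [-0.001 -0.    -0.024] rows>= 1.0
```

Emit:
move_arm:
  rows: "0 5 1 0 0 -0.024;0 5 0 0 0 0;0 5 0 0 0 0;0.5 5 0 0 0 0;0 4 0 0 0 0;0 3 0 0 0 0;0 0 0 0 0 0"

```text
time_s: 15.92
ee_pos: [0.5928, -0.1358, 0.1114]
eef_rot: [3.139, 0.001, 1.625]
force: [-0.4, -1.0, 0.7]
grip_width: 0.0003
```

```bash
python3 now.py
```

```text
t 15.925 jig [-57.3  66.8] z 0.1114 r 0.1002 ang th 0.216 yaw-rel 0.829 F [-0.4 -1.   0.7] q6 -1.91
```

Emit:
move_arm:
  rows: "0 2 2 0 0 0;0 1.5 0 0 0 0;0 1 0 0 0 0;0 0 0 0 0 0"

```text
time_s: 16.42
ee_pos: [0.5973, -0.1356, 0.1092]
eef_rot: [3.139, 0.001, 1.625]
force: [0.2, -0.8, 0.5]
grip_width: 0.0004
```

```bash
python3 now.py
```

```text
t 16.425 jig [-52.7  66.8] z 0.1092 r 0.1028 ang th 0.18 yaw-rel 0.829 F [ 0.2 -0.8  0.5] q6 -1.91
```

Emit:
move_arm:
  rows: "0 1 0 0 0 0;0 1 0 0 0 0;0 0 0 0 0 0"

```text
time_s: 16.8
ee_pos: [0.599, -0.1355, 0.1093]
eef_rot: [3.141, 0.001, 1.625]
force: [0.2, 0.8, 0.1]
grip_width: 0.0006
```

```bash
python3 now.py
```

```text
t 16.8 jig [-51.   66.7] z 0.1093 r 0.1038 ang th 0.166 yaw-rel 0.829 F [0.2 0.8 0.1] q6 -1.91
```

Emit:
move_arm:
  rows: "0 1 0 0 0 0;0 1 0 0 0 0;0 0 0 0 0 0"

```text
time_s: 17.18
ee_pos: [0.5994, -0.1356, 0.1093]
eef_rot: [-3.137, -0.0, 1.625]
force: [-0.3, 0.7, -0.1]
grip_width: 0.0006
```

```bash
python3 now.py;python3 - <<'E'
from plan import *
from station import camera
for n in("side","top"):
    c=camera(n);np.savez(n+"4.npz",**c)
cv2.imwrite("pics/side4.png",cv2.resize(load("side4.npz")["color"][190:270,290:410],None,fx=6,fy=6))
E
```

```text
t 17.175 jig [-50.6  66.7] z 0.1093 r 0.104 ang th 0.163 yaw-rel 0.829 F [-0.3  0.7 -0.1] q6 -1.91
```

View pics/side4.png

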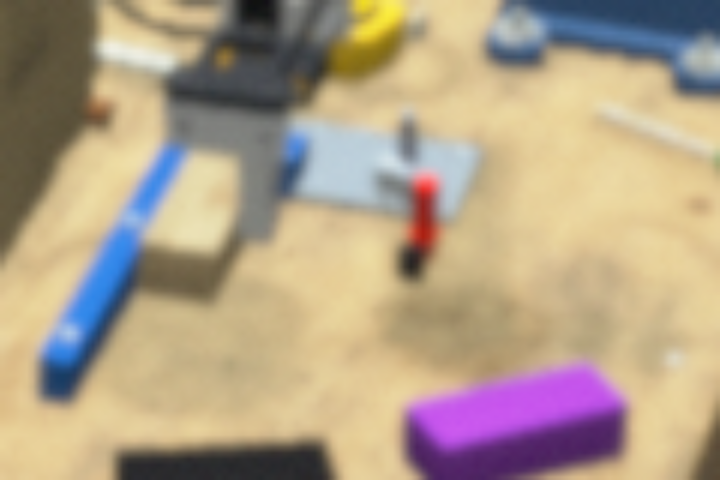

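The finger stalled at jig x = -50.6, advancing only 0.4 mm of a commanded 2 mm. In the picture the blank lies along the fence with the finger against its outer side. Next is the end push.

Emit:
move_arm:
  rows: "0 -6 0 0 0 0;0 -6 0 0 0 0;0 0 -30 0 0 0;0 0 -30 0 0 0;20 10 0 0 0 0;30 15 0 0 0 0;25 12 0 0 0 0;5 2 0 0 0 0;0 0 0 0 0 0"

```text
time_s: 18.4
ee_pos: [0.6211, -0.0491, 0.1666]
eef_rot: [-3.135, -0.001, 1.625]
force: [-0.7, 0.7, -0.3]
grip_width: 0.0001
```

```bash
python3 now.py; python3 - <<'E'
from plan import *
from station import camera
go([*j2w(-.024,.147),.109],YAW+np.pi/2)
E
```

```text
t 18.4 jig [-24.1 151.8] z 0.1666 r 0.19 ang th 0.332 yaw-rel 0.829 F [-0.7  0.7 -0.3] q6 -1.76
to [ 0.6214 -0.0539  0.109 ] 1.627 shift [-4.9  0.5 57.6] turn [-0.007 -0.001 -0.002] rows>= 2.0
```

Emit:
move_arm:
  rows: "-3 0.5 20 -0.007 0 0;0 0 20 0 0 0;0 0 16 0 0 0;0 0 0 0 0 0;-5 0 0 0 0 0;-5 0 0 0 0 0;-4 0 0 0 0 0;0 0 0 0 0 0"

```text
time_s: 19.4
ee_pos: [0.6222, -0.0693, 0.1089]
eef_rot: [3.14, -0.001, 1.623]
force: [0.3, -0.8, 0.1]
grip_width: 0.0001
```

```bash
python3 now.py; python3 - <<'E'
from plan import *
go([*j2w(-.024,.123),.109],YAW+np.pi/2)
E
```

```text
t 19.4 jig [-24.2 131.6] z 0.1089 r 0.1725 ang th 0.276 yaw-rel 0.826 F [ 0.3 -0.8  0.1] q6 -1.79
to [ 0.6228 -0.0779  0.109 ] 1.627 shift [-8.6  0.2 -0.1] turn [ 0.001 -0.001 -0.004] rows>= 1.0
```

Emit:
move_arm:
  rows: "-2.5 0 0 0 0 0;-2.5 0 0 0 0 0;-2 0 0 0 0 0;-1 0 0 0 0 0;0 0 0 0 0 0"

```text
time_s: 20.02
ee_pos: [0.6227, -0.0776, 0.1092]
eef_rot: [3.14, -0.001, 1.623]
force: [0.4, 0.5, 0.3]
grip_width: 0.0002
```

```bash
python3 now.py
```

```text
t 20.025 jig [-24.1 123.2] z 0.1092 r 0.1654 ang th 0.249 yaw-rel 0.827 F [0.4 0.5 0.3] q6 -1.81
```

Emit:
move_arm:
  rows: "-1 0 0 0 0 0;-1.5 0 0 0 0 0"

```text
time_s: 20.27
ee_pos: [0.6228, -0.0797, 0.1092]
eef_rot: [3.14, -0.002, 1.623]
force: [-0.6, 10.5, 2.5]
grip_width: 0.0006
```

```bash
python3 now.py
```

```text
t 20.275 jig [-24.1 121.2] z 0.1092 r 0.1637 ang th 0.242 yaw-rel 0.827 F [-0.6 10.5  2.5] q6 -1.81
```

The blank is seated against the end stop, with 10.5 N of contact force. I'll push once more against the fence to be sure it's flush.

Emit:
move_arm:
  rows: "6 0 0 0 0 0;0 0 -30 0 0 0;0 0 -30 0 0 0;-10 -15 0 0 0 0;-25 -18 0 0 0 0;-25 -8 0 0 0 0;-12 -2 0 0 0 0;0 0 0 0 0 0"

```text
time_s: 21.28
ee_pos: [0.5824, -0.1476, 0.1711]
eef_rot: [3.14, -0.0, 1.625]
force: [0.1, 1.0, -0.1]
grip_width: 0.0008
```

```bash
python3 now.py; python3 - <<'E'
from plan import *
go([*j2w(-.066,.055),.109],YAW+np.pi/2)
E
```

```text
t 21.275 jig [-68.2  55.6] z 0.1711 r 0.0847 ang th 0.246 yaw-rel 0.829 F [ 0.1  1.  -0.1] q6 -1.94
to [ 0.5847 -0.1481  0.109 ] 1.627 shift [-0.6  2.1 62.1] turn [ 0.002 -0.    -0.002] rows>= 2.0
```

Emit:
move_arm:
  rows: "0 0 20 0 0 0;0 0 20 0 0 0;0 0 20 0 0 0;0 0 0 0 0 0;0 5 0 0 0 0;0 5 0 0 0 0;0 4 0 0 0 0;0 2 0 0 0 0;0 1.5 0 0 0 0"

```text
time_s: 22.4
ee_pos: [0.6003, -0.1427, 0.1119]
eef_rot: [-3.134, -0.001, 1.629]
force: [-13.9, 0.7, 5.6]
grip_width: 0.0006
```

```bash
python3 now.py
```

```text
t 22.4 jig [-50.2  59.5] z 0.1119 r 0.0988 ang th 0.115 yaw-rel 0.832 F [-13.9   0.7   5.6] q6 -1.92
```

Emit:
move_arm:
  rows: "0 -8 0 0 0 0;0 -4 -10 0 0 0;0 0 -30 0 0 0;0 0 -40 0 0 0;0 -20 -20 0 0 -0.1;0 -20 0 0 0 -0.1;0 -20 0 0 0 -0.1;0 0 0 0 0 0"

```text
time_s: 23.4
ee_pos: [0.529, -0.1533, 0.2223]
eef_rot: [3.141, 0.002, 1.936]
force: [-0.0, 0.7, 0.1]
grip_width: 0.0005
```

```bash
python3 now.py; python3 - <<'E'
from plan import *
from station import camera
go([*knob(1.24,.085,-.025),.137],1.95)
for n in("side","top"):
    c=camera(n);np.savez(n+"5.npz",**c)
cv2.imwrite("pics/side5.png",cv2.resize(load("side5.npz")["color"][190:270,290:410],None,fx=6,fy=6))
cv2.imwrite("pics/top5.png",cv2.resize(load("top5.npz")["color"][205:305,300:460],None,fx=5,fy=5,interpolation=cv2.INTER_NEAREST))
E
```

```text
t 23.4 jig [-122.    52.9] z 0.2223 r 0.0683 ang th 0.933 yaw-rel 1.14 F [-0.   0.7  0.1] q6 -2.28
to [ 0.4792 -0.156   0.137 ] 1.95 shift [ 15.5 -47.5  85.2] turn [ 0.001  0.002 -0.014] rows>= 2.0
```

View pics/side5.png

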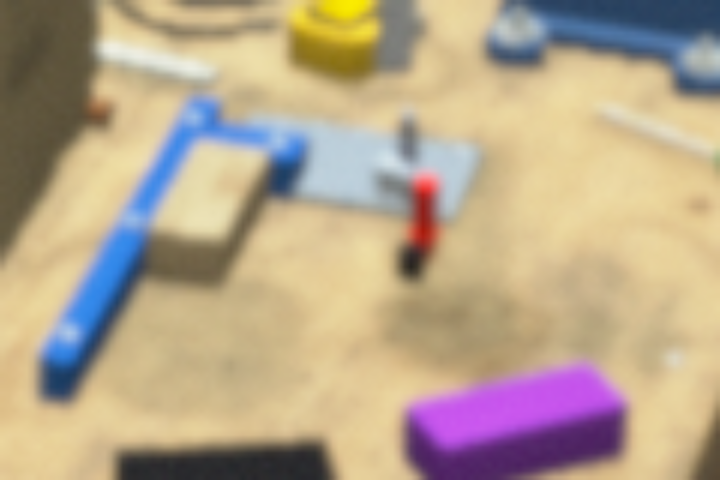

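View pics/top5.png

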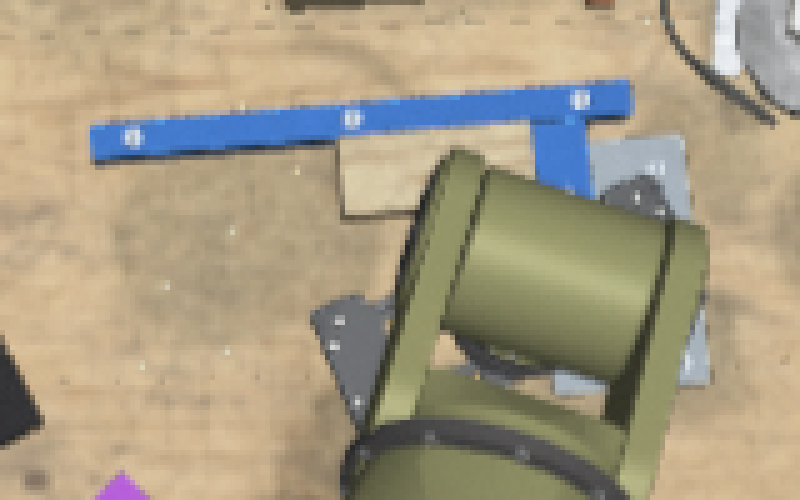

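Both views show the blank flush in the corner, against the fence and the stop, and the arm still open. Now I'll go behind the knob.

Emit:
move_arm:
  rows: "5 -16 0 0 0 0;5 -16 0 0 0 0;5.5 -15 0 0 0 -0.014;0 0 0 0 0 0;0 0 20 0 0 0"

```text
time_s: 24.12
ee_pos: [0.4835, -0.1547, 0.2029]
eef_rot: [3.138, 0.005, 1.941]
force: [0.5, -0.0, -0.2]
grip_width: 0.0005
```

```bash
python3 now.py; python3 - <<'E'
from plan import *
go([*knob(1.24,.085,-.025),.137],1.95)
E
```

```text
t 24.125 jig [-167.4   54.1] z 0.2029 r 0.0868 ang th 1.48 yaw-rel 1.145 F [ 0.5 -0.  -0.2] q6 -2.32
to [ 0.4792 -0.156   0.137 ] 1.95 shift [ 0.6 -4.7 65.9] turn [ 0.004  0.005 -0.009] rows>= 2.0
```

Emit:
move_arm:
  rows: "0.6 -4.7 10 0.004 0.005 0;0 0 18 0 0 0;0 0 20 0 0 0;0 0 14 0 0 0;0 0 0 0 0 0"

```text
time_s: 24.75
ee_pos: [0.4809, -0.1559, 0.1382]
eef_rot: [-3.14, -0.002, 1.938]
force: [-0.0, -0.2, 0.3]
grip_width: 0.0004
```

```bash
python3 now.py
```

```text
t 24.75 jig [-170.1   53.1] z 0.1382 r 0.0876 ang th 1.511 yaw-rel 1.142 F [-0.  -0.2  0.3] q6 -2.32
```

```bash
python3 - <<'E'
from plan import *
from station import sensors
o=sensors.get_obs();p=o["ee_pos"];rot=o["eef_rot"]
ths=np.arange(1.43,.88,-.08);yr=np.linspace(1.12,.85,len(ths))
for t,y in zip(ths,yr):
    q=np.array([*knob(t,.086),.138]);s,w=rel(p,rot,q,y+.74+YAW);print(round(t,2),s.round(1),w.round(3));p=q;rot=[np.pi,0,y+.74+YAW]
E
```

```text
1.43 [0.7 7.2 0.2] [-0.001 -0.002  0.022]
1.35 [1.8 6.6 0. ] [ 0.    -0.     0.045]
1.27 [1.6 6.7 0. ] [-0.    -0.     0.045]
1.19 [1.4 6.7 0. ] [-0.    -0.     0.045]
1.11 [1.1 6.8 0. ] [ 0.    -0.     0.045]
1.03 [0.9 6.8 0. ] [ 0.    -0.     0.045]
0.95 [0.7 6.8 0. ] [ 0.    -0.     0.045]
```

Emit:
move_arm:
  rows: "0.7 7.2 0 0 0 0.02;1.8 6.6 0 0 0 0.045;1.6 6.7 0 0 0 0.045;1.4 6.7 0 0 0 0.045"

```text
time_s: 25.25
ee_pos: [0.506, -0.1421, 0.1395]
eef_rot: [-3.137, -0.001, 1.775]
force: [-4.0, -2.2, -2.9]
grip_width: 0.0002
```

```bash
python3 now.py
```

```text
t 25.25 jig [-144.3   65.4] z 0.1395 r 0.0856 ang th 1.18 yaw-rel 0.978 F [-4.  -2.2 -2.9] q6 -2.12
```

Emit:
move_arm:
  rows: "1 6.9 2 0 0 0.03;0.9 6.9 1 0 0 0.045;0.8 6.9 1 0 0 0.045;0.7 6.9 0 0 0 0.045;0 4 0 0 0 0"

```text
time_s: 25.88
ee_pos: [0.5402, -0.134, 0.1392]
eef_rot: [-3.14, 0.002, 1.6]
force: [-0.9, -0.4, 0.4]
grip_width: 0.0007
```

```bash
python3 now.py
```

```text
t 25.875 jig [-109.7   71.7] z 0.1392 r 0.0868 ang th 0.769 yaw-rel 0.804 F [-0.9 -0.4  0.4] q6 -1.91
```

Force is zero again with the peg at 0.77, so the arm has passed centre. I'll lift away and check.

Emit:
move_arm:
  rows: "0 -6 0 0 0 0;0 -6 -20 0 0 0;0 0 -40 0 0 0;0 0 -45 0 0 0;40 -20 -20 0 0 0;50 -20 0 0 0 0;50 -20 0 0 0 0;50 -20 0 0 0 0;50 -20 0 0 0 0;40 0 0 0 0 0;0 0 0 0 0 0"

```text
time_s: 27.25
ee_pos: [0.4109, 0.1493, 0.2699]
eef_rot: [3.138, 0.001, 1.604]
force: [0.6, -0.1, 0.0]
grip_width: 0.0003
```

```bash
python3 now.py; python3 - <<'E'
from plan import *
from station import camera
for n in("side","top"):
    c=camera(n);np.savez(n+"6.npz",**c)
c=load("top6.npz")
cv2.imwrite("pics/side6.png",cv2.resize(load("side6.npz")["color"][190:270,290:410],None,fx=6,fy=6))
cv2.imwrite("pics/top6.png",cv2.resize(c["color"][205:305,300:460],None,fx=5,fy=5,interpolation=cv2.INTER_NEAREST))
v,u=np.mgrid[225:300,370:440];v=v.ravel();u=u.ravel();P=dep(c,u,v);hsv=cv2.cvtColor(c["color"],cv2.COLOR_BGR2HSV)[v,u]
k=((hsv[:,0]<8)|(hsv[:,0]>172))&(hsv[:,1]>150)&(hsv[:,2]>100)&(P[:,2]>.05)&(P[:,2]<.075)
if k.any():
    q=ray(c,u[k],v[k],.065).mean(0);d=w2j(q)-[-.115,-.015];print("knob",q,k.sum(),np.hypot(*d),"theta",np.arctan2(d[1],d[0])-.74)
E
```

```text
t 27.25 jig [-222.7  361.8] z 0.2699 r 0.3919 ang th 1.109 yaw-rel 0.808 F [ 0.6 -0.1  0. ] q6 -1.34
knob [ 0.58246202 -0.14672867  0.065     ] 24 0.08548749906036358 theta 0.25086345577030233
```

View pics/side6.png

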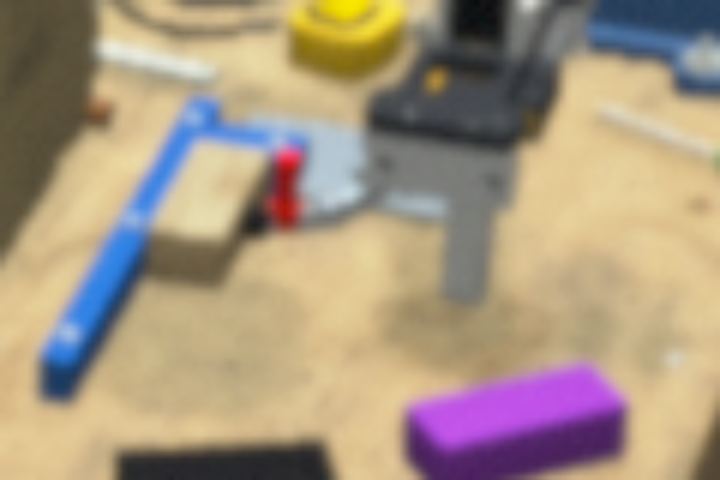

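View pics/top6.png

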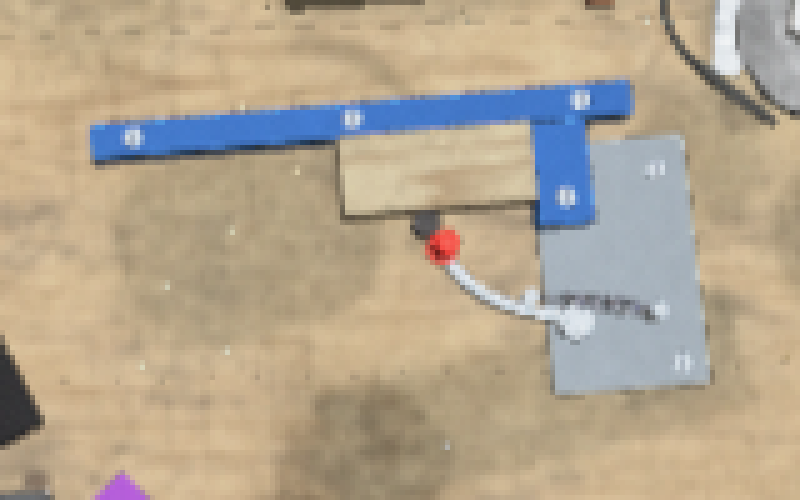

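The arm is shut on the blank, with the roller against its side at zoom (425,225), and the clip measures about 0.25. One last numeric check of the blank before handing in.

```bash
python3 - <<'E'
from plan import *
c=load("top6.npz");hsv=cv2.cvtColor(c["color"],cv2.COLOR_BGR2HSV)
v,u=np.mgrid[226:252,362:412];v=v.ravel();u=u.ravel();P=dep(c,u,v);h=hsv[v,u]
k=(h[:,0]<30)&(h[:,0]>8)&(h[:,1]<150)&(P[:,2]>.024)&(P[:,2]<.046)
B=ray(c,u[k],v[k],.035)[:,:2];r=cv2.minAreaRect((B*1000).astype(np.float32));print(r)
q=np.array([w2j(b) for b in B]);print("jig centre mean",q.mean(0),"rect",w2j(np.array(r[0])/1000),"ranges",q.min(0),q.max(0))
e=np.linalg.eigh(np.cov(q.T))[1][:,1];print("angle",np.arctan(-e[0]/e[1]))
a,b=load("top0.npz"),c
d=np.abs(a["color"].astype(int)-b["color"]).max(2);print("tape diff",(d[225:255,455:492]>60).sum(),"sander",(d[240:285,190:245]>60).sum(),"screwdriver",(d[310:330,135:222]>60).sum())
from station import ctrl;print(ctrl.hand_in())
E
```

```text
((623.3433837890625, -146.14669799804688), (55.04762268066406, 109.86685943603516), 2.9914817810058594)
jig centre mean [-0.02296987  0.0549691 ] rect [-0.02730661  0.05478272] ranges [-0.05481966 -0.00019632] [0.00041191 0.10964367]
angle -0.0012065708893134065
tape diff 0 sander 0 screwdriver 0
the job is handed in; nothing more can be done
None
```

The job is done and handed in at about 27 s of the 64 s allowed; no verdict came back, so this rests on my own checks.

I pushed the red knob over centre with the closed fingers, and the arm stayed open by itself at about 1.24 rad. I then gripped the blank, set it down near the corner and pushed it home. Pushing it onto the end stop gave 10.5 N and onto the fence 13.9 N. Last, I pushed the knob back past centre so the arm snapped shut, and moved the robot clear.

**Last checks:**
- **Arm:** the knob puts the joint at about 0.25 rad, within the 0.15–0.4 allowed.
- **Blank:** its centre measured jig x = -23.0 mm, y = +55.0 mm, against a home of -22.5 and +55. It is parallel to the fence within about 0.001 rad.
- **Things to leave alone:** no change showed in the pictures around the tape measure, sanding block or screwdriver.

**Checks that disagreed:**
- **Rectangle fit:** a rectangle fitted round the blank gave it 55 mm wide instead of 45, with its centre at x = -27.3, outside the allowed range. I put this down to stray pixels, most likely the arm and roller next to it. I went by the average position of the blank's pixels and by the pictures, which show the blank flush.
- **First fence push:** it stalled at the fence with almost no force on the reading, which is why I pushed there a second time.

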